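Tidy the study desk into its lined trays

ROBOT

A 7-joint arm with a two-finger parallel gripper is mounted at the origin on the work surface. World frame = base frame: x ahead of the robot, y to its left, z up, the work surface at z = 0. Lengths are in m, angles in degrees, forces in N, time in s.
With the tool pointing down it reaches from about 0.425 to 0.95 m from the base axis. Payload 4.7 kg.
Tool frame: the origin (TCP) lies at the very end of the fingers, on their centre line; the grasp point (between the pads) lies 19 mm behind it; z points along the fingers, y is the line along which they close (so a half turn about z gives the same grasp; the last joint's range is limited). The gripper opens to 85 mm and grips with 20 to 120 N. Pads are 22 mm wide; open, the fingers measure 114 mm over their backs; the gripper's body (76 mm by 85 mm) begins 54 mm behind the grasp point. The pads swing forward as they close: fully open they stand 13 mm farther back than shut.
Start: joints at [66.01, 26.849, -2.785, 87.806, 1.381, 65.374, -4.715], TCP at [0.257, -0.624, 0.231] pointing down, gripper open.
Joint ranges: [-148.3, 148.3], [-19.14, 114.17], [-79.39, 73.82], [5.75, 140.21], [-59.74, 239.74], [12.07, 113.84], [-152.46, 152.46]. Speed limits (degrees/s): [147.25, 147.25, 180, 180, 180, 180, 180].

INTERFACE

Orientations are given as a 3x3 rotation matrix whose columns are the frame's x, y, z axes.
In Python, from cell import env, optics gives the robot as it stands. The module is installed in compiled form; this text tells all that it offers.
- The arm moves only by the shell command python3 -m inch 'ROWS' [OPENING] [FORCE]. ROWS is JSON, a list of rows, each an object of numbers: "x", "y", "z": the shift along the tool's x, y, z scaled (see below); "wx", "wy", "wz": the turn, a rotation vector about the tool's x, y, z scaled (see below). A call has 1 to 12 rows; each row shifts and turns the commanded pose from where the row before left it, along the tool's axes as they then stand; what a row does not reach is not made up. The controller multiplies each number of a shift by 0.02 m and each number of a turn by 5 degrees. A row lasts 1/12 s, in which the tool goes at most 41.7 mm and 7.16 degrees, less where a joint would pass 70% of its speed; a pose out of reach is approached as far as the arm can. A call with a number of a shift or a turn outside -1 to 1 is refused whole. A call with a gripper value outside its range is refused whole. OPENING is the opening, from -1 (shut) to 1 (fully open), set as the call begins (- or left out, the last holds). The fingers move at their own pace and stop on an object; FORCE is the grip in N (left out, the last holds). Time passes only in rows, so rows that do not move let the fingers close. It gives the time, the measured TCP pose, the force, the opening and the grip force at its end, in the units of the state.
- env.sense(): the state, without advancing time (a new reading comes with each control period).
- optics.camera(name): name is "side" or "top"; returns a dict with "image" (400x640x3 uint8, red, green, blue), "mtx" (3x3 intrinsics, pixels), "R" (3x3) and "t" (3): a world point X has camera coordinates R X + t. Camera axes: x right, y down, z forward; pixel columns grow to the right and rows downward; lengths in m; the calibration is good to about 2 mm. A picture is of the moment at which its call begins. There is no depth.
- env.finish_job(): hands the job in; it is judged then, once.
The state is a dict: "t": time; "q": joint angles; "qd": joint speeds; "joint_efforts": joint torques, N m; "tool_pos": TCP position; "eef_rot": TCP orientation; "force": force on the tool from outside, world axes, zero at the start; "ft_torque": the same for the moment, N m; "gripper_width": finger opening in m; "grasp_force": force on a finger pad.
Only numpy, scipy, OpenCV 4.12 (cv2) and the standard library are available. Lean on these libraries where they do the work, as an engineer would, in place of code of your own. Each camera call takes 0.05 s, during which the arm holds its last target. There are 200 camera calls.

TASK

Sort the desk things into the lined trays: both highlighters go into the tray with the green lining, both memory sticks into the tray with the blue lining, each lying flat on the tray's floor, not on one another, the same way up as now, and the hand stamp goes into the tray with the red lining, standing upright on its foot. Leave the glass paperweight and the roll of tape where they are.

Things in the scene. Friction and masses are not known exactly. Their poses are not given: they have to be found in the camera images.
- highlighter_yellow: highlighter pen lying flat on the desk, yellow body with a black cap: a flat-sided bar 118 mm long (x, cap to +x), 22 mm wide (y), 16 mm high (z up), about 25 g. Origin: centre of its underside
- highlighter_pink: highlighter pen lying flat on the desk, pink body with a black cap: a flat-sided bar 118 mm long (x, cap to +x), 22 mm wide (y), 16 mm high (z up), about 25 g. Origin: centre of its underside
- stick_white: memory stick lying flat on the desk, white body 48 mm long, 22 mm wide (y) and 11 mm high, with a silver plug of 14 mm at the +x end (62 mm in all), z up, about 25 g. Origin: centre of the underside, 7 mm from the middle of the grippable body, which lies at x = -31 to +17 mm
- stick_orange: memory stick lying flat on the desk, orange body 48 mm long, 22 mm wide (y) and 11 mm high, with a silver plug of 14 mm at the +x end (62 mm in all), z up, about 25 g. Origin: centre of the underside, 7 mm from the middle of the grippable body, which lies at x = -31 to +17 mm
- stamp: hand stamp standing upright on its foot: foot of light wood 48 (x) x 30 (y) x 14 mm with a thin dark rubber sole, a short brass neck, and a round brown wooden handle 24 mm in diameter from 24 to 66 mm above the underside; about 80 g. Origin: centre of its underside, z up through the handle
- tray_green: desk tray of light wood with a green lining, fixed to the desk, open on top: 160 x 160 mm outside and 28 mm high, walls 6 mm thick, inside 148 x 148 mm, the lined floor 8 mm above its underside. Origin: centre of its underside; x and y along its sides, z up
- tray_blue: desk tray of light wood with a blue lining, fixed to the desk, open on top: 160 x 160 mm outside and 28 mm high, walls 6 mm thick, inside 148 x 148 mm, the lined floor 8 mm above its underside. Origin: centre of its underside; x and y along its sides, z up
- tray_red: desk tray of light wood with a red lining, fixed to the desk, open on top: 160 x 160 mm outside and 28 mm high, walls 6 mm thick, inside 148 x 148 mm, the lined floor 8 mm above its underside. Origin: centre of its underside; x and y along its sides, z up
- paperweight: bystander: domed green glass paperweight, 60 mm in diameter, 37 mm high, loose. Origin: centre of its underside
- tape_roll: bystander: roll of tan adhesive tape lying flat, 54 mm in diameter, 19 mm high, loose. Origin: centre of its underside
Not all that is in view belongs to the job. There is more than one size of the highlighter_yellow; the one meant has the size given above.

How it is judged (in metres and radians):
At the end, for the whole second after the job is handed in: Highlighters in the green, sticks in the blue, stamp in the red tray: each origin within 70 mm of the tray centre along both its sides, 3 to 13 mm above its underside, tilted under 0.15 rad from its starting way up, released and at rest (under 0.02 m/s, 0.2 rad/s) (x of highlighter_yellow in the frame of tray_green between -0.07 and 0.07 m and y of highlighter_yellow in the frame of tray_green between -0.07 and 0.07 m and z of highlighter_yellow in the frame of tray_green between 0.003 and 0.013 m and angle between each of highlighter_yellow, highlighter_pink, stick_white, stick_orange, stamp's own z axis and vertical below 0.15 rad and linear speed of each of highlighter_yellow, highlighter_pink, stick_white, stick_orange, stamp below 0.02 m/s and angular speed of each of highlighter_yellow, highlighter_pink, stick_white, stick_orange, stamp below 0.2 rad/s and x of highlighter_pink in the frame of tray_green between -0.07 and 0.07 m and y of highlighter_pink in the frame of tray_green between -0.07 and 0.07 m and z of highlighter_pink in the frame of tray_green between 0.003 and 0.013 m and x of stick_white in the frame of tray_blue between -0.07 and 0.07 m and y of stick_white in the frame of tray_blue between -0.07 and 0.07 m and z of stick_white in the frame of tray_blue between 0.003 and 0.013 m and x of stick_orange in the frame of tray_blue between -0.07 and 0.07 m and y of stick_orange in the frame of tray_blue between -0.07 and 0.07 m and z of stick_orange in the frame of tray_blue between 0.003 and 0.013 m and x of stamp in the frame of tray_red between -0.07 and 0.07 m and y of stamp in the frame of tray_red between -0.07 and 0.07 m and z of stamp in the frame of tray_red between 0.003 and 0.013 m); the robot touches nothing.
It fails at once if the glass paperweight is moved by more than 15 mm (distance of paperweight from where it was at the start of the episode above 0.015 m).
It fails at once if the tape roll is moved by more than 15 mm (distance of tape_roll from where it was at the start of the episode above 0.015 m).
It also fails if it takes over 136 s, if anything falls off the work surface, if the arm or the gripper's body presses on something with over 40 N, if the wrist force passes 120 N, or if a joint passes its speed limit or range.

## Working session

There is one attempt and no reset: what is moved stays moved. The work goes in short steps, Python scripts to look and compute and a shell command to move; the robot and the scene stay as the last step left them, time stands still between calls to the robot, and variables do not carry over. Pictures are saved under pics/ and viewed, at most 14 in all, crops included, and the job is handed in when it is done.

```bash
mkdir -p pics; python3 - <<'E'
from cell import env, optics
import cv2,numpy as np
for n in("top","side"):
    c=optics.camera(n);cv2.imwrite(f"pics/{n}0.png",c["image"][:,:,::-1]);print(n,c["mtx"].tolist(),np.round(c["R"],4).tolist(),c["t"].tolist())
s=env.sense();print(s["t"],s["tool_pos"],np.round(s["eef_rot"],3).tolist(),s["gripper_width"])
E
```

```text
top [[411.7981077102617, 0.0, 318.5826349581786], [0.0, 411.7981077102617, 200.75884472037848], [0.0, 0.0, 1.0]] [[0.0264, -0.9996, 0.0044], [-0.9886, -0.0268, -0.148], [0.1481, -0.0004, -0.989]] [-0.023316763774235482, 0.6159977600763603, 0.8542754996791054]
side [[487.8347445350923, 0.0, 319.96876918667795], [0.0, 487.8347445350923, 197.0626721122819], [0.0, 0.0, 1.0]] [[0.9535, -0.3014, 0.0024], [-0.1876, -0.5997, -0.7779], [0.236, 0.7413, -0.6284]] [-0.580444573398939, 0.13945775935156224, 0.8600036514751626]
0.1 [ 0.25633617 -0.62386146  0.23031311] [[0.925, 0.38, -0.001], [0.38, -0.925, 0.002], [-0.0, -0.002, -1.0]] 0.08530044798690954
```

View pics/top0.png

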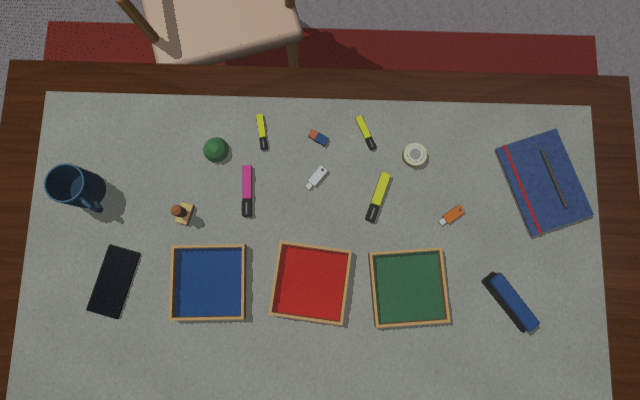

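View pics/side0.png

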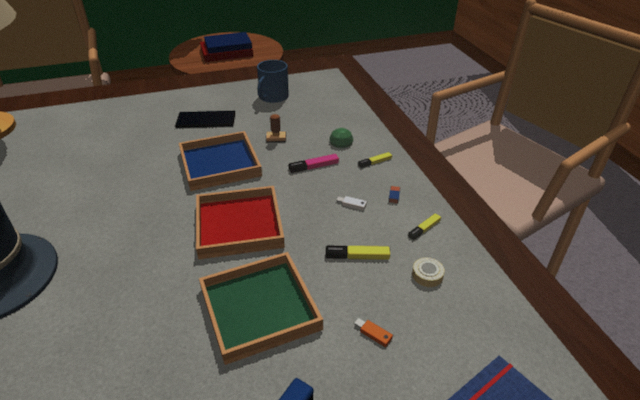

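The top view has +x up and +y to the left. What could be taken for what I want:
- **Yellow highlighter:** the large one at (378,197), against two smaller ones at (262,131) and (366,132). I choose the large one.
- **Sticks:** white at (317,178) and orange at (452,215). The red and blue eraser at (319,138) is a decoy.
- **Pink highlighter:** only the one at (247,190).
- **Stamp:** only the one at (183,212).
- **Trays:** blue (208,283), red (312,284), green (410,288). The blue stapler-like bar at (510,302), the blue book and the mug are not part of the job.

```bash
cat > h.py <<'E'
import cv2,numpy as np
from cell import env,optics
def shot(n):
    c=optics.camera(n);c["hsv"]=cv2.cvtColor(c["image"],cv2.COLOR_RGB2HSV);return c
def plane(c,uv,z):
    uv=np.atleast_2d(uv).astype(float);R,t=np.array(c["R"]),np.array(c["t"])
    d=np.c_[uv,np.ones(len(uv))]@np.linalg.inv(c["mtx"]).T@R; o=-R.T@t
    return o+d*((z-o[2])/d[:,2:])
def tri(a,ua,b,ub):
    P=[np.array(c["mtx"])@np.c_[c["R"],c["t"]] for c in(a,b)]
    X=cv2.triangulatePoints(P[0],P[1],np.array(ua,float),np.array(ub,float)).ravel();return X[:3]/X[3]
RNG=dict(yellow=[(24,110,100),(34,255,255)],pink=[(150,110,70),(175,255,255)],orange=[(5,170,120),(12,255,255)],
 white=[(0,0,165),(179,40,255)],brown=[(3,80,40),(12,220,150)],green=[(60,90,30),(85,255,255)],blue=[(105,120,40),(125,255,255)],red=[(0,200,90),(3,255,255)],red2=[(172,190,90),(179,255,255)])
def blob(c,k,near=None,rad=60,amin=25):
    m=cv2.inRange(c["hsv"],*[np.array(x) for x in RNG[k]])
    if k=="red": m|=cv2.inRange(c["hsv"],*[np.array(x) for x in RNG["red2"]])
    cs=[x for x in cv2.findContours(m,cv2.RETR_EXTERNAL,cv2.CHAIN_APPROX_NONE)[0] if cv2.contourArea(x)>=amin]
    def cen(x): M=cv2.moments(x);return np.array([M["m10"],M["m01"]])/M["m00"]
    if near is not None: cs=[x for x in cs if np.hypot(*(cen(x)-near))<rad]
    if not cs: return None
    x=max(cs,key=cv2.contourArea);return cen(x),x[:,0,:],cv2.contourArea(x)
def rect(c,cont,z):
    p=plane(c,cont,z)[:,:2]*1000
    (cx,cy),(w,h),a=cv2.minAreaRect(p.astype(np.float32))
    if w<h: a+=90;w,h=h,w
    return np.array([cx,cy]),w,h,(a+90)%180-90
E
cat > m.py <<'E'
from h import *
T,S=shot("top"),shot("side")
cv2.imwrite("pics/crop1.png",cv2.resize(T["image"][105:235,160:480,::-1],None,fx=2.5,fy=2.5,interpolation=cv2.INTER_CUBIC))
for k,a,b,z,r in[("yellow",(381,190),(368,252),.016,25),("pink",(247,183),(320,160),.016,25),("orange",(455,213),(377,332),.011,25),("white",(318,177),(354,203),.011,20),("brown",(180,211),(275,122),.06,14),
  ("green",(410,288),(260,305),.008,30),("blue",(208,283),(220,160),.008,30),("red",(312,284),(240,222),.008,30)]:
    A,B=blob(T,k,a,r),blob(S,k,b,r)
    if A is None or B is None: print(k,"MISSING",A is None,B is None);continue
    c,w,h,g=rect(T,A[1],z)
    print(k,A[0].round(1),B[0].round(1),"tri mm",(tri(T,A[0],S,B[0])*1000).round(1),"rect",c.round(1),round(w,1),round(h,1),"ang",round(g,1))
E
python3 m.py
```

```text
yellow [380.5 188.3] [368.1 250. ] tri mm [ 654.9 -147.6    9.7] rect [ 653.9 -146.7] 77.5 21.8 ang -18.9
pink [246.5 181.9] [321.6 160.9] tri mm [662.8 160.1   3.8] rect [660.7 158.1] 76.5 20.5 ang 3.1
orange [454.3 213.6] [376.5 331.7] tri mm [ 601.4 -316.1    7.2] rect [ 601.4 -314.6] 39.6 18.5 ang -55.4
white [315.7 177. ] [351.5 200.4] tri mm [677.8   1.3   5.8] rect [676.    2.1] 59.9 19.6 ang -39.1
brown [175.5 209.8] [275.  122.7] tri mm [589.3 307.   36.4] rect [586.6 298.4] 20.7 20.3 ang -41.8
green [409.7 288.1] [257.4 304.8] tri mm [ 433.6 -212.6   12.1] rect [ 434.3 -211.7] 139.7 138.0 ang 5.7
blue [208.1 282. ] [217.7 158.5] tri mm [434.2 231.9  10.5] rect [435.2 232.7] 145.1 142.3 ang 2.6
red MISSING True False
```

View pics/crop1.png

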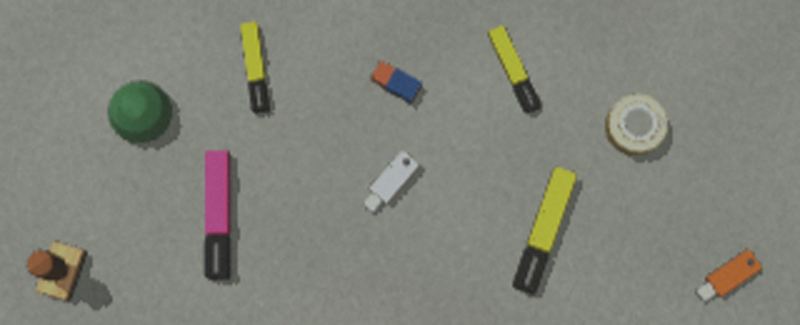

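The crop shows one full-size yellow highlighter, the long one with its cap at the lower left; its yellow part is 77 x 22 mm, and the other two are clearly smaller. The plugs of both sticks point to the lower left. I'll refine the red tray, the rims, the stamp foot and the sticks.

```bash
cat > m2.py <<'E'
from h import *
T,S=shot("top"),shot("side")
print("hsv red",T["hsv"][284,312],S["hsv"][222,240],"rim",T["hsv"][284,171],T["hsv"][318,210],"foot",T["hsv"][214:220,184:190:3].tolist(),"handle",T["hsv"][208:214,172:180:3].tolist(),"desk",T["hsv"][230,300],"orange",T["hsv"][213,455])
RNG.update(wood=[(8,70,50),(24,255,255)],red=[(0,150,60),(4,255,255)],red2=[(172,150,60),(179,255,255)],orange=[(2,120,70),(16,255,255)],foot=[(13,60,90),(24,255,255)],brown=[(0,80,30),(13,255,255)])
def corners(c,k,a,r):
    _,p,_=blob(c,k,a,r); q=cv2.boxPoints(cv2.minAreaRect(p)) ; h=cv2.convexHull(p)
    q=cv2.approxPolyN(h,4,ensure_convex=True).reshape(-1,2).astype(float); return q
for n,a,b in(("green",(410,288),(260,305)),("blue",(208,283),(220,160)),("red",(312,284),(240,222))):
    A,B=corners(T,"wood",a,30),corners(S,"wood",b,30)
    L=rect(T,blob(T,n,a,30)[1],.008)
    P=plane(T,A,.028)[:,:2]*1000; P=P[np.argsort(np.arctan2(*(P-P.mean(0)).T))]
    e=np.diff(np.r_[P,P[:1]],axis=0)
    ang=[((np.degrees(np.arctan2(v[1],v[0]))+45)%90-45).round(1) for v in e]
    print(n,"rim centre",P.mean(0).round(1),"sides",np.hypot(*e.T).round(0),"ang",ang,"lining",L[0].round(1),round(L[3],1))
    PB=plane(S,B,.028)[:,:2]*1000; print("   side view rim centre",PB.mean(0).round(1))
    LA,LB=blob(T,n,a,30)[0],blob(S,n,b,30)[0];print("   lining tri",(tri(T,LA,S,LB)*1000).round(1))
A=blob(T,"orange",(453,215),15);print("orange",[np.round(v,1) for v in rect(T,A[1],.011)])
F=blob(T,"foot",(185,214),15,10);H=blob(T,"brown",(177,210),14,10);HS=blob(S,"brown",(275,122),14,10);FS=blob(S,"foot",(276,136),14,10)
print("foot",F[0],F[2],[np.round(v,1) for v in rect(T,F[1],.014)]);print("handle",H[0],H[2],HS[0],HS[2],(tri(T,H[0],S,HS[0])*1000).round(1))
if FS is not None: print("footS",FS[0],FS[2],(plane(S,FS[0],.008)*1000).round(1))
for c,p in((T,H[1]),(S,HS[1])): print("bbox",cv2.boundingRect(p))
E
python3 m2.py
```

```text
hsv red [  1 188 159] [  1 208 142] rim [ 17 111 172] [ 17 112 169] foot [[[13, 60, 51], [16, 115, 106]], [[15, 83, 49], [16, 116, 119]], [[14, 102, 80], [14, 116, 128]], [[15, 117, 124], [15, 116, 132]], [[16, 117, 133], [15, 113, 133]], [[15, 116, 123], [15, 116, 127]]] handle [[[13, 147, 137], [12, 145, 141], [12, 138, 126]], [[12, 146, 140], [12, 149, 139], [11, 138, 124]], [[12, 145, 141], [12, 144, 131], [13, 146, 119]], [[12, 145, 141], [12, 145, 123], [12, 141, 121]], [[13, 140, 135], [11, 142, 122], [12, 140, 118]], [[11, 131, 121], [12, 139, 121], [13, 145, 116]]] desk [ 40  17 136] orange [ 13 181 169]
green rim centre [ 436.2 -205.3] sides [163. 161. 163. 160.] ang [np.float64(5.8), np.float64(5.8), np.float64(5.4), np.float64(5.9)] lining [ 434.3 -211.7] 5.7
   side view rim centre [ 437.4 -219.8]
   lining tri [ 433.4 -212.8   12.5]
blue rim centre [436.  229.2] sides [164. 159. 162. 160.] ang [np.float64(2.2), np.float64(2.2), np.float64(2.3), np.float64(3.0)] lining [435.2 232.7] 2.6
   side view rim centre [437.1 206.9]
   lining tri [434.1 231.9  10.5]
red rim centre [441.3   6.5] sides [160. 159. 162. 161.] ang [np.float64(-6.7), np.float64(-6.2), np.float64(-6.2), np.float64(-6.8)] lining [440.2   6.8] 83.6
   side view rim centre [440.  -11.7]
   lining tri [440.    6.6  10.1]
orange [array([ 600.3, -312.3]), np.float64(47.6), np.float64(21.6), np.float64(-55.5)]
foot [185.59512195 214.16910569] 102.5 [array([585.6, 296.9]), np.float64(48.1), np.float64(29.0), np.float64(-15.6)]
handle [175.82528736 210.05977011] 72.5 [274.87630208 123.00520833] 128.0 [588.8 306.5  35.8]
footS [275.3664825  134.80847145] 90.5 [[586.3 297.    8. ]]
bbox (171, 205, 11, 12)
bbox (270, 114, 10, 20)
```

```bash
cat > go.py <<'E'
import sys,numpy as np
from cell import env
# usage: go.py x y z psi (mm, deg of the closing line); prints the turn first, then the shifts in tool units
def pl(st,X,psi):
    s=env.sense() if st is None else st
    p,R=np.array(s["tool_pos"]),np.array(s["eef_rot"]);cur=np.degrees(np.arctan2(R[1,1],R[0,1]))
    d=psi-cur;d=(d+180)%360-180
    a=np.radians(cur+d);ty=np.array([np.cos(a),np.sin(a)]);tx=np.array([-ty[1],ty[0]])*-1
    dl=np.array(X)/1000-p
    u=np.array([dl[:2]@tx,dl[:2]@ty,-dl[2]])/.02
    print("pos",(p*1000).round(1),"psi",cur.round(1),"| wz total",round(-d/5,2),"units | shift total x,y,z units",u.round(2),"| t",round(s["t"],1),"w",round(s["gripper_width"]*1000,1),"F",np.round(s["force"],1),"grip",round(float(s["grasp_force"]),1),"tilt z",R[:,2].round(3))
v=list(map(float,sys.argv[1:]));pl(None,v[:3],v[3])
E
python3 go.py 600.5 -313 90 34.5; python3 -c "
from cell import env;import numpy as np
R=np.array(env.sense()['eef_rot']);print(R[:,0])"
```

```text
pos [ 256.5 -624.2  231. ] psi -67.7 | wz total -20.43 units | shift total x,y,z units [-3.08 22.99  7.05] | t 0.3 w 85.6 F [-0.3  0.8  0.1] grip 0.0 tilt z [-0.     0.001 -1.   ]
[ 9.24975037e-01  3.80027868e-01 -1.04920609e-06]
```

```bash
sed -i 's/\*-1$//' go.py
python3 -m inch '[{"wz":-1},{"wz":-1},{"wz":-1},{"wz":-1},{"wz":-1},{"wz":-1},{"wz":-1},{"wz":-1},{"wz":-1},{"wz":-1},{"wz":-1},{"wz":-1}]' 0.2 40
python3 -m inch '[{"wz":-1},{"wz":-1},{"wz":-1},{"wz":-1},{"wz":-1},{"wz":-1},{"wz":-1},{"wz":-1},{"wz":-0.4}]'
python3 go.py 600.5 -313 90 34.5
```

```text
pos [ 256.5 -624.2  231. ] psi -67.7 | wz total -20.43 units | shift total x,y,z units [ 3.08 22.99  7.05] | t 0.3 w 85.6 F [-0.3  0.8  0.1] grip 0.0 tilt z [-0.     0.001 -1.   ]invalid input at $[0]: expected keys x, y, z, wx, wy, wz
invalid input at $[0]: expected keys x, y, z, wx, wy, wz
```

```bash
python3 -m inch '[{"x":0,"y":0,"z":0,"wx":0,"wy":0,"wz":-1},{"x":0,"y":0,"z":0,"wx":0,"wy":0,"wz":-1},{"x":0,"y":0,"z":0,"wx":0,"wy":0,"wz":-1},{"x":0,"y":0,"z":0,"wx":0,"wy":0,"wz":-1},{"x":0,"y":0,"z":0,"wx":0,"wy":0,"wz":-1},{"x":0,"y":0,"z":0,"wx":0,"wy":0,"wz":-1},{"x":0,"y":0,"z":0,"wx":0,"wy":0,"wz":-1},{"x":0,"y":0,"z":0,"wx":0,"wy":0,"wz":-1},{"x":0,"y":0,"z":0,"wx":0,"wy":0,"wz":-1},{"x":0,"y":0,"z":0,"wx":0,"wy":0,"wz":-1},{"x":0,"y":0,"z":0,"wx":0,"wy":0,"wz":-1},{"x":0,"y":0,"z":0,"wx":0,"wy":0,"wz":-1}]' 0.2 40
python3 -m inch '[{"x":0,"y":0,"z":0,"wx":0,"wy":0,"wz":-1},{"x":0,"y":0,"z":0,"wx":0,"wy":0,"wz":-1},{"x":0,"y":0,"z":0,"wx":0,"wy":0,"wz":-1},{"x":0,"y":0,"z":0,"wx":0,"wy":0,"wz":-1},{"x":0,"y":0,"z":0,"wx":0,"wy":0,"wz":-1},{"x":0,"y":0,"z":0,"wx":0,"wy":0,"wz":-1},{"x":0,"y":0,"z":0,"wx":0,"wy":0,"wz":-1},{"x":0,"y":0,"z":0,"wx":0,"wy":0,"wz":-1},{"x":0,"y":0,"z":0,"wx":0,"wy":0,"wz":-0.4}]'
python3 go.py 600.5 -313 90 34.5
```

```text
t: 1.3
tool_pos: [0.2564, -0.6243, 0.2312]
eef_rot: [[0.129, 0.992, -0.0], [0.992, -0.129, 0.0], [0.0, -0.0, -1.0]]
force: [0.8, -0.3, 0.4]
gripper_width: 0.0513
grasp_force: 0.0
t: 2.05
tool_pos: [0.2564, -0.6244, 0.2311]
eef_rot: [[-0.567, 0.824, 0.0], [0.824, 0.567, 0.0], [0.0, 0.0, -1.0]]
force: [-1.2, -0.2, -0.0]
gripper_width: 0.0512
grasp_force: 0.0
pos [ 256.4 -624.4  231.1] psi 34.5 | wz total 0.0 units | shift total x,y,z units [ 3.08 23.    7.06] | t 2.0 w 51.2 F [-1.2 -0.2 -0. ] grip 0.0 tilt z [ 0.  0. -1.]
```

```bash
python3 -m inch '[{"x":0.13,"y":1,"z":0.3,"wx":0,"wy":0,"wz":0},{"x":0.13,"y":1,"z":0.3,"wx":0,"wy":0,"wz":0},{"x":0.13,"y":1,"z":0.3,"wx":0,"wy":0,"wz":0},{"x":0.13,"y":1,"z":0.3,"wx":0,"wy":0,"wz":0},{"x":0.13,"y":1,"z":0.3,"wx":0,"wy":0,"wz":0},{"x":0.13,"y":1,"z":0.3,"wx":0,"wy":0,"wz":0},{"x":0.13,"y":1,"z":0.3,"wx":0,"wy":0,"wz":0},{"x":0.13,"y":1,"z":0.3,"wx":0,"wy":0,"wz":0},{"x":0.13,"y":1,"z":0.3,"wx":0,"wy":0,"wz":0},{"x":0.13,"y":1,"z":0.3,"wx":0,"wy":0,"wz":0},{"x":0.13,"y":1,"z":0.3,"wx":0,"wy":0,"wz":0},{"x":0.13,"y":1,"z":0.3,"wx":0,"wy":0,"wz":0}]' >/dev/null
python3 -m inch '[{"x":0.13,"y":1,"z":0.3,"wx":0,"wy":0,"wz":0},{"x":0.13,"y":1,"z":0.3,"wx":0,"wy":0,"wz":0},{"x":0.13,"y":1,"z":0.3,"wx":0,"wy":0,"wz":0},{"x":0.13,"y":1,"z":0.3,"wx":0,"wy":0,"wz":0},{"x":0.13,"y":1,"z":0.3,"wx":0,"wy":0,"wz":0},{"x":0.13,"y":1,"z":0.3,"wx":0,"wy":0,"wz":0},{"x":0.13,"y":1,"z":0.3,"wx":0,"wy":0,"wz":0},{"x":0.13,"y":1,"z":0.3,"wx":0,"wy":0,"wz":0},{"x":0.13,"y":1,"z":0.3,"wx":0,"wy":0,"wz":0},{"x":0.13,"y":1,"z":0.3,"wx":0,"wy":0,"wz":0},{"x":0.13,"y":1,"z":0.3,"wx":0,"wy":0,"wz":0},{"x":0,"y":0,"z":0,"wx":0,"wy":0,"wz":0}]'
python3 go.py 600.5 -313 2.5 34.5
```

```text
t: 4.05
tool_pos: [0.6056, -0.3101, 0.0923]
eef_rot: [[-0.569, 0.822, 0.001], [0.822, 0.569, 0.004], [0.003, 0.003, -1.0]]
force: [1.1, 1.1, 0.0]
gripper_width: 0.0512
grasp_force: 0.0
pos [ 605.6 -310.1   92.3] psi 34.7 | wz total 0.04 units | shift total x,y,z units [ 0.03 -0.29  4.49] | t 4.0 w 51.2 F [1.1 1.1 0. ] grip 0.0 tilt z [ 0.001  0.004 -1.   ]
```

```bash
python3 -m inch '[{"x":0,"y":0,"z":0,"wx":0,"wy":0,"wz":0},{"x":0,"y":0,"z":0.6,"wx":0,"wy":0,"wz":0},{"x":0,"y":0,"z":0.6,"wx":0,"wy":0,"wz":0},{"x":0,"y":0,"z":0.6,"wx":0,"wy":0,"wz":0},{"x":0,"y":0,"z":0.6,"wx":0,"wy":0,"wz":0},{"x":0,"y":0,"z":0.6,"wx":0,"wy":0,"wz":0},{"x":0,"y":0,"z":0,"wx":0,"wy":0,"wz":0}]' | head -2
python3 go.py 600.5 -313 2.5 34.5
```

```text
t: 4.63
tool_pos: [0.6002, -0.3152, 0.0296]
pos [ 600.2 -315.2   29.6] psi 34.3 | wz total -0.04 units | shift total x,y,z units [0.08 0.07 1.35] | t 4.6 w 51.2 F [ 1.5  0.2 -1.8] grip 0.0 tilt z [-0.005  0.002 -1.   ]
```

```bash
python3 -m inch '[{"x":0.05,"y":0.05,"z":0.45,"wx":0,"wy":0,"wz":0},{"x":0,"y":0,"z":0.45,"wx":0,"wy":0,"wz":0},{"x":0,"y":0,"z":0.4,"wx":0,"wy":0,"wz":0},{"x":0,"y":0,"z":0,"wx":0,"wy":0,"wz":0},{"x":0,"y":0,"z":0,"wx":0,"wy":0,"wz":0},{"x":0,"y":0,"z":0,"wx":0,"wy":0,"wz":0}]'
python3 -m inch '[{"x":0,"y":0,"z":0,"wx":0,"wy":0,"wz":0},{"x":0,"y":0,"z":0,"wx":0,"wy":0,"wz":0},{"x":0,"y":0,"z":0,"wx":0,"wy":0,"wz":0},{"x":0,"y":0,"z":0,"wx":0,"wy":0,"wz":0},{"x":0,"y":0,"z":0,"wx":0,"wy":0,"wz":0},{"x":0,"y":0,"z":0,"wx":0,"wy":0,"wz":0},{"x":0,"y":0,"z":0,"wx":0,"wy":0,"wz":0},{"x":0,"y":0,"z":0,"wx":0,"wy":0,"wz":0}]' -1 40
```

```text
t: 5.13
tool_pos: [0.6033, -0.3142, 0.0076]
eef_rot: [[-0.564, 0.826, 0.001], [0.826, 0.564, -0.0], [-0.001, 0.0, -1.0]]
force: [0.4, -1.0, 0.1]
gripper_width: 0.0513
grasp_force: 0.0
t: 5.8
tool_pos: [0.6034, -0.3144, 0.0081]
eef_rot: [[-0.564, 0.826, 0.001], [0.826, 0.564, -0.001], [-0.001, 0.001, -1.0]]
force: [-1.6, 0.7, 6.2]
gripper_width: 0.02
grasp_force: 39.6
```

The grip is too high (TCP at 8 mm after settling), so I'll open, lower and grip again.

```bash
python3 -m inch '[{"x":0,"y":0,"z":0,"wx":0,"wy":0,"wz":0},{"x":0,"y":0,"z":0,"wx":0,"wy":0,"wz":0},{"x":0,"y":0,"z":0,"wx":0,"wy":0,"wz":0},{"x":0,"y":-0.12,"z":0.27,"wx":0,"wy":0,"wz":0},{"x":0,"y":0,"z":0,"wx":0,"wy":0,"wz":0},{"x":0,"y":0,"z":0,"wx":0,"wy":0,"wz":0},{"x":0,"y":0,"z":0,"wx":0,"wy":0,"wz":0}]' 0.1
python3 -m inch '[{"x":0,"y":0,"z":0,"wx":0,"wy":0,"wz":0},{"x":0,"y":0,"z":0,"wx":0,"wy":0,"wz":0},{"x":0,"y":0,"z":0,"wx":0,"wy":0,"wz":0},{"x":0,"y":0,"z":0,"wx":0,"wy":0,"wz":0},{"x":0,"y":0,"z":0,"wx":0,"wy":0,"wz":0},{"x":0,"y":0,"z":0,"wx":0,"wy":0,"wz":0},{"x":0,"y":0,"z":0,"wx":0,"wy":0,"wz":0},{"x":0,"y":0,"z":0,"wx":0,"wy":0,"wz":0}]' -1 40
python3 -m inch '[{"x":0,"y":0,"z":-0.5,"wx":0,"wy":0,"wz":0},{"x":0,"y":0,"z":-0.6,"wx":0,"wy":0,"wz":0},{"x":0,"y":0,"z":-0.8,"wx":0,"wy":0,"wz":0},{"x":0,"y":0,"z":-1,"wx":0,"wy":0,"wz":0},{"x":0,"y":0,"z":-0.8,"wx":0,"wy":0,"wz":0},{"x":0,"y":0,"z":-0.6,"wx":0,"wy":0,"wz":0},{"x":0,"y":0,"z":0,"wx":0,"wy":0,"wz":0},{"x":0,"y":0,"z":0,"wx":0,"wy":0,"wz":0}]'
python3 go.py 440 263 90 34.5
python3 - <<'E'
from h import *
a,b=shot("top"),shot("side")
cv2.imwrite("pics/g1.png",np.hstack([cv2.resize(c["image"][v-60:v+60,u-60:u+60,::-1],None,fx=3,fy=3) for c,u,v in((a,455,205),(b,385,315))]))
E
```

```text
t: 6.38
tool_pos: [0.6007, -0.3155, 0.0016]
eef_rot: [[-0.564, 0.826, -0.0], [0.826, 0.564, 0.0], [0.0, -0.0, -1.0]]
force: [-0.2, 0.4, -0.4]
gripper_width: 0.0468
grasp_force: 0.0
t: 7.05
tool_pos: [0.6013, -0.3155, 0.0023]
eef_rot: [[-0.564, 0.826, 0.001], [0.826, 0.564, -0.0], [-0.001, 0.0, -1.0]]
force: [0.5, 0.0, 3.2]
gripper_width: 0.0206
grasp_force: 40.7
t: 7.72
tool_pos: [0.6011, -0.3157, 0.0888]
eef_rot: [[-0.564, 0.826, 0.001], [0.826, 0.564, -0.001], [-0.001, 0.001, -1.0]]
force: [-0.0, -0.4, -0.2]
gripper_width: 0.0205
grasp_force: 40.4
pos [ 601.1 -315.7   88.8] psi 34.3 | wz total -0.04 units | shift total x,y,z units [28.41  9.75 -0.06] | t 7.7 w 20.5 F [-0.  -0.4 -0.2] grip 40.4 tilt z [ 0.001 -0.001 -1.   ]
```

View pics/g1.png

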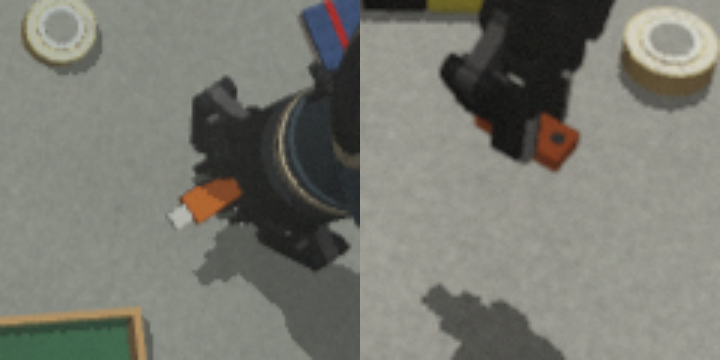

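It is held level, seen in both crops (plug at (180,215), body end at (560,140)). Now to the blue tray.

```bash
python3 -m inch '[{"x":0.98,"y":0.33,"z":0,"wx":0,"wy":0,"wz":0},{"x":0.98,"y":0.33,"z":0,"wx":0,"wy":0,"wz":0},{"x":0.98,"y":0.33,"z":0,"wx":0,"wy":0,"wz":0},{"x":0.98,"y":0.33,"z":0,"wx":0,"wy":0,"wz":0},{"x":0.98,"y":0.33,"z":0,"wx":0,"wy":0,"wz":0},{"x":0.98,"y":0.33,"z":0,"wx":0,"wy":0,"wz":0},{"x":0.98,"y":0.33,"z":0,"wx":0,"wy":0,"wz":0},{"x":0.98,"y":0.33,"z":0,"wx":0,"wy":0,"wz":0},{"x":0.98,"y":0.33,"z":0,"wx":0,"wy":0,"wz":0},{"x":0.98,"y":0.33,"z":0,"wx":0,"wy":0,"wz":0},{"x":0.98,"y":0.33,"z":0,"wx":0,"wy":0,"wz":0},{"x":0.98,"y":0.33,"z":0,"wx":0,"wy":0,"wz":0}]' | tail -2
python3 -m inch '[{"x":0.98,"y":0.33,"z":0,"wx":0,"wy":0,"wz":0},{"x":0.98,"y":0.33,"z":0,"wx":0,"wy":0,"wz":0},{"x":0.98,"y":0.33,"z":0,"wx":0,"wy":0,"wz":0},{"x":0.98,"y":0.33,"z":0,"wx":0,"wy":0,"wz":0},{"x":0.98,"y":0.33,"z":0,"wx":0,"wy":0,"wz":0},{"x":0.98,"y":0.33,"z":0,"wx":0,"wy":0,"wz":0},{"x":0.98,"y":0.33,"z":0,"wx":0,"wy":0,"wz":0},{"x":0.98,"y":0.33,"z":0,"wx":0,"wy":0,"wz":0},{"x":0.98,"y":0.33,"z":0,"wx":0,"wy":0,"wz":0},{"x":0.98,"y":0.33,"z":0,"wx":0,"wy":0,"wz":0},{"x":0.98,"y":0.33,"z":0,"wx":0,"wy":0,"wz":0},{"x":0.98,"y":0.33,"z":0,"wx":0,"wy":0,"wz":0}]' | tail -2
python3 -m inch '[{"x":0.98,"y":0.33,"z":0,"wx":0,"wy":0,"wz":0},{"x":0.98,"y":0.33,"z":0,"wx":0,"wy":0,"wz":0},{"x":0.98,"y":0.33,"z":0,"wx":0,"wy":0,"wz":0},{"x":0.98,"y":0.33,"z":0,"wx":0,"wy":0,"wz":0},{"x":0.6,"y":0.2,"z":0,"wx":0,"wy":0,"wz":0},{"x":0,"y":0,"z":0,"wx":0,"wy":0,"wz":0},{"x":0,"y":0,"z":0,"wx":0,"wy":0,"wz":0},{"x":0,"y":0,"z":0,"wx":0,"wy":0,"wz":0}]' | tail -2
python3 go.py 434 263 12 34.3
```

```text
gripper_width: 0.0205
grasp_force: 40.4
gripper_width: 0.0208
grasp_force: 40.4
gripper_width: 0.0205
grasp_force: 40.4
pos [440.5 252.6  87.2] psi 34.3 | wz total -0.01 units | shift total x,y,z units [0.61 0.02 3.76] | t 10.5 w 20.5 F [ 0.2  0.5 -0.1] grip 40.4 tilt z [-0.001 -0.002 -1.   ]
```

```bash
python3 -m inch '[{"x":0.6,"y":0,"z":0.8,"wx":0,"wy":0,"wz":0},{"x":0,"y":0,"z":0.9,"wx":0,"wy":0,"wz":0},{"x":0,"y":0,"z":0.8,"wx":0,"wy":0,"wz":0},{"x":0,"y":0,"z":0.6,"wx":0,"wy":0,"wz":0},{"x":0,"y":0,"z":0.4,"wx":0,"wy":0,"wz":0},{"x":0,"y":0,"z":0.3,"wx":0,"wy":0,"wz":0},{"x":0,"y":0,"z":0,"wx":0,"wy":0,"wz":0},{"x":0,"y":0,"z":0,"wx":0,"wy":0,"wz":0},{"x":0,"y":0,"z":0,"wx":0,"wy":0,"wz":0}]'
python3 -m inch '[{"x":0,"y":0,"z":0,"wx":0,"wy":0,"wz":0},{"x":0,"y":0,"z":0,"wx":0,"wy":0,"wz":0},{"x":0,"y":0,"z":0,"wx":0,"wy":0,"wz":0},{"x":0,"y":0,"z":0,"wx":0,"wy":0,"wz":0},{"x":0,"y":0,"z":-0.3,"wx":0,"wy":0,"wz":0},{"x":0,"y":0,"z":-0.6,"wx":0,"wy":0,"wz":0},{"x":0,"y":0,"z":-1,"wx":0,"wy":0,"wz":0},{"x":0,"y":0,"z":-1,"wx":0,"wy":0,"wz":0},{"x":0,"y":0,"z":-1,"wx":0,"wy":0,"wz":0}]' -0.1
python3 go.py 681 -2 80 50.5
```

```text
t: 11.23
tool_pos: [0.4343, 0.2642, 0.0125]
eef_rot: [[-0.564, 0.826, 0.001], [0.826, 0.564, 0.001], [-0.0, 0.001, -1.0]]
force: [0.1, -1.1, -0.5]
gripper_width: 0.0208
grasp_force: 40.4
t: 11.98
tool_pos: [0.4337, 0.2642, 0.0917]
eef_rot: [[-0.564, 0.826, 0.0], [0.826, 0.564, 0.0], [0.0, 0.001, -1.0]]
force: [1.0, -0.3, -0.5]
gripper_width: 0.0383
grasp_force: 0.0
pos [433.7 264.2  91.7] psi 34.4 | wz total -3.23 units | shift total x,y,z units [-18.01  -2.4    0.59] | t 12.0 w 38.3 F [ 1.  -0.3 -0.5] grip 0.0 tilt z [ 0.  0. -1.]
```

```bash
python3 -m inch '[{"x":0,"y":0,"z":0,"wx":0,"wy":0,"wz":-0.8},{"x":0,"y":0,"z":0,"wx":0,"wy":0,"wz":-0.8},{"x":0,"y":0,"z":0,"wx":0,"wy":0,"wz":-0.8},{"x":0,"y":0,"z":0,"wx":0,"wy":0,"wz":-0.8},{"x":-1,"y":-0.13,"z":0,"wx":0,"wy":0,"wz":0},{"x":-1,"y":-0.13,"z":0,"wx":0,"wy":0,"wz":0},{"x":-1,"y":-0.13,"z":0,"wx":0,"wy":0,"wz":0},{"x":-1,"y":-0.13,"z":0,"wx":0,"wy":0,"wz":0},{"x":-1,"y":-0.13,"z":0,"wx":0,"wy":0,"wz":0},{"x":-1,"y":-0.13,"z":0,"wx":0,"wy":0,"wz":0},{"x":-1,"y":-0.13,"z":0,"wx":0,"wy":0,"wz":0},{"x":-1,"y":-0.13,"z":0,"wx":0,"wy":0,"wz":0}]' 0.15 >/dev/null
python3 -m inch '[{"x":-1,"y":-0.13,"z":0,"wx":0,"wy":0,"wz":0},{"x":-1,"y":-0.13,"z":0,"wx":0,"wy":0,"wz":0},{"x":-1,"y":-0.13,"z":0,"wx":0,"wy":0,"wz":0},{"x":-1,"y":-0.13,"z":0,"wx":0,"wy":0,"wz":0},{"x":-1,"y":-0.13,"z":0,"wx":0,"wy":0,"wz":0},{"x":-1,"y":-0.13,"z":0,"wx":0,"wy":0,"wz":0},{"x":-1,"y":-0.13,"z":0,"wx":0,"wy":0,"wz":0},{"x":-1,"y":-0.13,"z":0,"wx":0,"wy":0,"wz":0},{"x":-0.6,"y":-0.13,"z":0,"wx":0,"wy":0,"wz":0},{"x":0,"y":0,"z":0.3,"wx":0,"wy":0,"wz":0},{"x":0,"y":0,"z":0,"wx":0,"wy":0,"wz":0},{"x":0,"y":0,"z":0,"wx":0,"wy":0,"wz":0}]' >/dev/null
python3 go.py 681 -2 2 50.5
python3 - <<'E'
from h import *
a=shot("top")
cv2.imwrite("pics/b1.png",cv2.resize(a["image"][130:350,150:390,::-1],None,fx=2.5,fy=2.5))
E
```

```text
pos [659.7  19.5  83.6] psi 50.4 | wz total -0.01 units | shift total x,y,z units [-1.5  -0.15  4.08] | t 14.0 w 49.4 F [ 0.6  0.2 -0.6] grip 0.0 tilt z [-0.002  0.001 -1.   ]
```

View pics/b1.png

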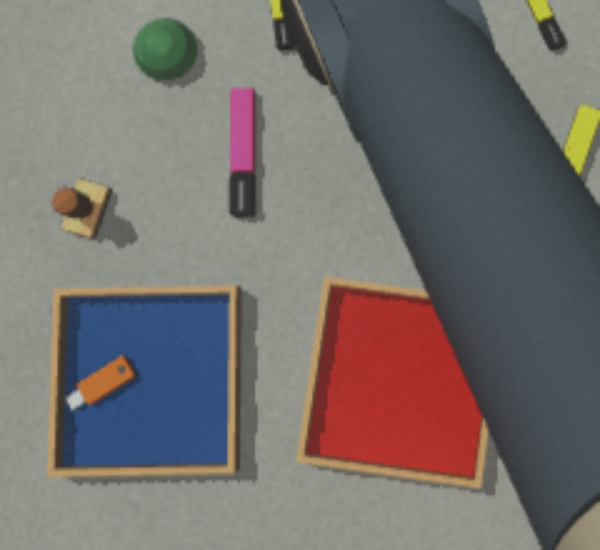

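Orange lies flat in the blue tray, at (105,382) in the crop. Next is white.

```bash
python3 -m inch '[{"x":-0.8,"y":-0.15,"z":0,"wx":0,"wy":0,"wz":0},{"x":-0.7,"y":0,"z":0.6,"wx":0,"wy":0,"wz":0},{"x":0,"y":0,"z":0.8,"wx":0,"wy":0,"wz":0},{"x":0,"y":0,"z":0.8,"wx":0,"wy":0,"wz":0},{"x":0,"y":0,"z":0.4,"wx":0,"wy":0,"wz":0},{"x":0,"y":0,"z":0.2,"wx":0,"wy":0,"wz":0},{"x":0,"y":0,"z":0,"wx":0,"wy":0,"wz":0},{"x":0,"y":0,"z":0,"wx":0,"wy":0,"wz":0},{"x":0,"y":0,"z":0,"wx":0,"wy":0,"wz":0}]' >/dev/null
python3 go.py 681 -2 2 50.5
```

```text
pos [683.   -2.9  29.1] psi 50.4 | wz total -0.03 units | shift total x,y,z units [ 0.1  -0.03  1.35] | t 14.8 w 49.2 F [0.3 0.4 0.9] grip 0.0 tilt z [ 0.002  0.    -1.   ]
```

```bash
python3 -m inch '[{"x":0.1,"y":0,"z":0.5,"wx":0,"wy":0,"wz":0},{"x":0,"y":0,"z":0.5,"wx":0,"wy":0,"wz":0},{"x":0,"y":0,"z":0.33,"wx":0,"wy":0,"wz":0},{"x":0,"y":0,"z":0,"wx":0,"wy":0,"wz":0},{"x":0,"y":0,"z":0,"wx":0,"wy":0,"wz":0},{"x":0,"y":0,"z":0,"wx":0,"wy":0,"wz":0},{"x":0,"y":0,"z":0,"wx":0,"wy":0,"wz":0}]' >/dev/null
python3 go.py 681 -2 2 50.5
```

```text
pos [681.1  -2.1   1.6] psi 50.3 | wz total -0.03 units | shift total x,y,z units [ 0.01 -0.   -0.02] | t 15.4 w 49.4 F [-0.1 -0.5  0.1] grip 0.0 tilt z [ 0.001  0.    -1.   ]
```

```bash
python3 -m inch '[{"x":0,"y":0,"z":0,"wx":0,"wy":0,"wz":0},{"x":0,"y":0,"z":0,"wx":0,"wy":0,"wz":0},{"x":0,"y":0,"z":0,"wx":0,"wy":0,"wz":0},{"x":0,"y":0,"z":0,"wx":0,"wy":0,"wz":0},{"x":0,"y":0,"z":0,"wx":0,"wy":0,"wz":0},{"x":0,"y":0,"z":0,"wx":0,"wy":0,"wz":0},{"x":0,"y":0,"z":0,"wx":0,"wy":0,"wz":0},{"x":0,"y":0,"z":0,"wx":0,"wy":0,"wz":0}]' -1 40
python3 -m inch '[{"x":0,"y":0,"z":-0.5,"wx":0,"wy":0,"wz":0},{"x":0,"y":0,"z":-0.6,"wx":0,"wy":0,"wz":0},{"x":0,"y":0,"z":-0.8,"wx":0,"wy":0,"wz":0},{"x":0,"y":0,"z":-1,"wx":0,"wy":0,"wz":0},{"x":0,"y":0,"z":-0.8,"wx":0,"wy":0,"wz":0},{"x":0,"y":0,"z":-0.6,"wx":0,"wy":0,"wz":0},{"x":0,"y":0,"z":0,"wx":0,"wy":0,"wz":0},{"x":0,"y":0,"z":0,"wx":0,"wy":0,"wz":0}]' | tail -2
python3 go.py 437 199 11 50.4
```

```text
t: 16.03
tool_pos: [0.6812, -0.0021, 0.0019]
eef_rot: [[-0.77, 0.638, 0.001], [0.638, 0.77, -0.0], [-0.001, 0.001, -1.0]]
force: [0.2, -0.6, 4.3]
gripper_width: 0.0206
grasp_force: 41.0
gripper_width: 0.0208
grasp_force: 40.5
pos [681.1  -2.2  88.5] psi 50.3 | wz total -0.02 units | shift total x,y,z units [15.82 -0.03  3.87] | t 16.7 w 20.8 F [ 0.6 -0.2 -0.6] grip 40.5 tilt z [ 0.002 -0.    -1.   ]
```

```bash
python3 -m inch '[{"x":0.9,"y":0,"z":0,"wx":0,"wy":0,"wz":0},{"x":1,"y":0,"z":0,"wx":0,"wy":0,"wz":0},{"x":1,"y":0,"z":0,"wx":0,"wy":0,"wz":0},{"x":1,"y":0,"z":0,"wx":0,"wy":0,"wz":0},{"x":1,"y":0,"z":0,"wx":0,"wy":0,"wz":0},{"x":1,"y":0,"z":0,"wx":0,"wy":0,"wz":0},{"x":1,"y":0,"z":0,"wx":0,"wy":0,"wz":0},{"x":1,"y":0,"z":0,"wx":0,"wy":0,"wz":0},{"x":1,"y":0,"z":0,"wx":0,"wy":0,"wz":0},{"x":1,"y":0,"z":0,"wx":0,"wy":0,"wz":0},{"x":1,"y":0,"z":0,"wx":0,"wy":0,"wz":0},{"x":1,"y":0,"z":0,"wx":0,"wy":0,"wz":0}]' | tail -2
python3 -m inch '[{"x":1,"y":0,"z":0,"wx":0,"wy":0,"wz":0},{"x":1,"y":0,"z":0,"wx":0,"wy":0,"wz":0},{"x":1,"y":0,"z":0,"wx":0,"wy":0,"wz":0},{"x":0.8,"y":0,"z":0,"wx":0,"wy":0,"wz":0},{"x":0,"y":0,"z":0,"wx":0,"wy":0,"wz":0},{"x":0,"y":0,"z":0,"wx":0,"wy":0,"wz":0},{"x":0,"y":0,"z":0,"wx":0,"wy":0,"wz":0}]' | tail -2
python3 go.py 437 197 11 50.4
```

```text
gripper_width: 0.0206
grasp_force: 40.5
gripper_width: 0.0204
grasp_force: 40.5
pos [439.5 197.4  86.9] psi 50.3 | wz total -0.02 units | shift total x,y,z units [ 0.08 -0.1   3.79] | t 18.3 w 20.4 F [ 0.6  0.9 -0.5] grip 40.5 tilt z [-0.    -0.001 -1.   ]
```

```bash
python3 -m inch '[{"x":0.08,"y":-0.1,"z":0.8,"wx":0,"wy":0,"wz":0},{"x":0,"y":0,"z":0.9,"wx":0,"wy":0,"wz":0},{"x":0,"y":0,"z":0.8,"wx":0,"wy":0,"wz":0},{"x":0,"y":0,"z":0.6,"wx":0,"wy":0,"wz":0},{"x":0,"y":0,"z":0.4,"wx":0,"wy":0,"wz":0},{"x":0,"y":0,"z":0.3,"wx":0,"wy":0,"wz":0},{"x":0,"y":0,"z":0,"wx":0,"wy":0,"wz":0},{"x":0,"y":0,"z":0,"wx":0,"wy":0,"wz":0},{"x":0,"y":0,"z":0,"wx":0,"wy":0,"wz":0}]' | head -2
python3 -m inch '[{"x":0,"y":0,"z":0,"wx":0,"wy":0,"wz":0},{"x":0,"y":0,"z":0,"wx":0,"wy":0,"wz":0},{"x":0,"y":0,"z":0,"wx":0,"wy":0,"wz":0},{"x":0,"y":0,"z":0,"wx":0,"wy":0,"wz":0},{"x":0,"y":0,"z":-0.3,"wx":0,"wy":0,"wz":0},{"x":0,"y":0,"z":-0.6,"wx":0,"wy":0,"wz":0},{"x":0,"y":0,"z":-1,"wx":0,"wy":0,"wz":0},{"x":0,"y":0,"z":-1,"wx":0,"wy":0,"wz":0},{"x":0,"y":0,"z":-1,"wx":0,"wy":0,"wz":0}]' -0.25
python3 go.py 640.5 157.5 90 93.1
```

```text
t: 19.03
tool_pos: [0.437, 0.198, 0.0118]
t: 19.78
tool_pos: [0.4364, 0.198, 0.091]
eef_rot: [[-0.77, 0.638, 0.0], [0.638, 0.77, 0.0], [-0.0, 0.0, -1.0]]
force: [-0.7, -0.1, 0.0]
gripper_width: 0.0319
grasp_force: 0.0
pos [436.4 198.   91. ] psi 50.4 | wz total -8.55 units | shift total x,y,z units [-10.08  -2.57   0.05] | t 19.8 w 31.9 F [-0.7 -0.1  0. ] grip 0.0 tilt z [ 0.  0. -1.]
```

```bash
python3 -m inch '[{"x":0,"y":0,"z":0,"wx":0,"wy":0,"wz":-0.95},{"x":0,"y":0,"z":0,"wx":0,"wy":0,"wz":-0.95},{"x":0,"y":0,"z":0,"wx":0,"wy":0,"wz":-0.95},{"x":0,"y":0,"z":0,"wx":0,"wy":0,"wz":-0.95},{"x":0,"y":0,"z":0,"wx":0,"wy":0,"wz":-0.95},{"x":0,"y":0,"z":0,"wx":0,"wy":0,"wz":-0.95},{"x":0,"y":0,"z":0,"wx":0,"wy":0,"wz":-0.95},{"x":0,"y":0,"z":0,"wx":0,"wy":0,"wz":-0.95},{"x":0,"y":0,"z":0,"wx":0,"wy":0,"wz":-0.95},{"x":0,"y":0,"z":0,"wx":0,"wy":0,"wz":0}]' 0.15 >/dev/null
python3 -m inch '[{"x":-1,"y":-0.25,"z":0,"wx":0,"wy":0,"wz":0},{"x":-1,"y":-0.25,"z":0,"wx":0,"wy":0,"wz":0},{"x":-1,"y":-0.25,"z":0,"wx":0,"wy":0,"wz":0},{"x":-1,"y":-0.25,"z":0,"wx":0,"wy":0,"wz":0},{"x":-1,"y":-0.25,"z":0,"wx":0,"wy":0,"wz":0},{"x":-1,"y":-0.25,"z":0,"wx":0,"wy":0,"wz":0},{"x":-1,"y":-0.25,"z":0,"wx":0,"wy":0,"wz":0},{"x":-1,"y":-0.25,"z":0,"wx":0,"wy":0,"wz":0},{"x":-1,"y":-0.25,"z":0,"wx":0,"wy":0,"wz":0},{"x":-1,"y":-0.25,"z":0.5,"wx":0,"wy":0,"wz":0},{"x":0,"y":0,"z":0.8,"wx":0,"wy":0,"wz":0},{"x":0,"y":0,"z":0.8,"wx":0,"wy":0,"wz":0}]' >/dev/null
python3 -m inch '[{"x":0,"y":0,"z":0,"wx":0,"wy":0,"wz":0},{"x":0,"y":0,"z":0,"wx":0,"wy":0,"wz":0},{"x":0,"y":0,"z":0,"wx":0,"wy":0,"wz":0}]' >/dev/null
python3 go.py 640.5 157.5 3 93.1
```

```text
pos [638.1 159.4  47.7] psi 93.1 | wz total 0.01 units | shift total x,y,z units [-0.11 -0.1   2.24] | t 21.9 w 48.8 F [-0.5  0.4  0.7] grip 0.0 tilt z [-0.  0. -1.]
```

```bash
python3 -m inch '[{"x":-0.1,"y":-0.1,"z":0.6,"wx":0,"wy":0,"wz":0},{"x":0,"y":0,"z":0.6,"wx":0,"wy":0,"wz":0},{"x":0,"y":0,"z":0.6,"wx":0,"wy":0,"wz":0},{"x":0,"y":0,"z":0.44,"wx":0,"wy":0,"wz":0},{"x":0,"y":0,"z":0,"wx":0,"wy":0,"wz":0},{"x":0,"y":0,"z":0,"wx":0,"wy":0,"wz":0},{"x":0,"y":0,"z":0,"wx":0,"wy":0,"wz":0},{"x":0,"y":0,"z":0,"wx":0,"wy":0,"wz":0}]' | head -2
python3 -m inch '[{"x":0,"y":0,"z":0,"wx":0,"wy":0,"wz":0},{"x":0,"y":0,"z":0,"wx":0,"wy":0,"wz":0},{"x":0,"y":0,"z":0,"wx":0,"wy":0,"wz":0},{"x":0,"y":0,"z":0,"wx":0,"wy":0,"wz":0},{"x":0,"y":0,"z":0,"wx":0,"wy":0,"wz":0},{"x":0,"y":0,"z":0,"wx":0,"wy":0,"wz":0},{"x":0,"y":0,"z":0,"wx":0,"wy":0,"wz":0},{"x":0,"y":0,"z":0,"wx":0,"wy":0,"wz":0}]' -1 40
python3 go.py 432 -176 90 95.7
```

```text
t: 22.53
tool_pos: [0.6415, 0.1571, 0.0031]
t: 23.2
tool_pos: [0.6415, 0.1569, 0.0032]
eef_rot: [[-0.999, -0.054, 0.001], [-0.054, 0.999, 0.0], [-0.001, 0.0, -1.0]]
force: [-0.5, 0.9, 5.8]
gripper_width: 0.021
grasp_force: 41.1
pos [641.5 156.9   3.2] psi 93.1 | wz total -0.52 units | shift total x,y,z units [ 12.08 -15.52  -4.34] | t 23.2 w 21.0 F [-0.5  0.9  5.8] grip 41.1 tilt z [ 0.001  0.    -1.   ]
```

```bash
python3 -m inch '[{"x":0,"y":0,"z":-0.5,"wx":0,"wy":0,"wz":0},{"x":0,"y":0,"z":-0.6,"wx":0,"wy":0,"wz":0},{"x":0,"y":0,"z":-0.8,"wx":0,"wy":0,"wz":0},{"x":0,"y":0,"z":-1,"wx":0,"wy":0,"wz":0},{"x":0,"y":0,"z":-0.8,"wx":0,"wy":0,"wz":-0.26},{"x":0,"y":0,"z":-0.6,"wx":0,"wy":0,"wz":-0.26},{"x":0,"y":0,"z":0,"wx":0,"wy":0,"wz":0},{"x":0,"y":0,"z":0,"wx":0,"wy":0,"wz":0}]' | tail -2
python3 -m inch '[{"x":0.75,"y":-0.97,"z":0,"wx":0,"wy":0,"wz":0},{"x":0.75,"y":-0.97,"z":0,"wx":0,"wy":0,"wz":0},{"x":0.75,"y":-0.97,"z":0,"wx":0,"wy":0,"wz":0},{"x":0.75,"y":-0.97,"z":0,"wx":0,"wy":0,"wz":0},{"x":0.75,"y":-0.97,"z":0,"wx":0,"wy":0,"wz":0},{"x":0.75,"y":-0.97,"z":0,"wx":0,"wy":0,"wz":0},{"x":0.75,"y":-0.97,"z":0,"wx":0,"wy":0,"wz":0},{"x":0.75,"y":-0.97,"z":0,"wx":0,"wy":0,"wz":0},{"x":0.75,"y":-0.97,"z":0,"wx":0,"wy":0,"wz":0},{"x":0.75,"y":-0.97,"z":0,"wx":0,"wy":0,"wz":0},{"x":0.75,"y":-0.97,"z":0,"wx":0,"wy":0,"wz":0},{"x":0.75,"y":-0.97,"z":0,"wx":0,"wy":0,"wz":0}]' | tail -2
python3 -m inch '[{"x":0.75,"y":-0.97,"z":0,"wx":0,"wy":0,"wz":0},{"x":0.75,"y":-0.97,"z":0,"wx":0,"wy":0,"wz":0},{"x":0.75,"y":-0.97,"z":0,"wx":0,"wy":0,"wz":0},{"x":0.75,"y":-0.97,"z":0,"wx":0,"wy":0,"wz":0},{"x":0,"y":0,"z":0,"wx":0,"wy":0,"wz":0},{"x":0,"y":0,"z":0,"wx":0,"wy":0,"wz":0},{"x":0,"y":0,"z":0,"wx":0,"wy":0,"wz":0}]' | tail -2
python3 go.py 432 -176 12 95.7
python3 - <<'E'
from h import *
a,b=shot("top"),shot("side")
cv2.imwrite("pics/g2.png",np.hstack([cv2.resize(a["image"][200:360,280:480,::-1],(400,320)),cv2.resize(b["image"][180:340,160:360,::-1],(400,320))]))
E
```

```text
gripper_width: 0.0208
grasp_force: 40.4
gripper_width: 0.0209
grasp_force: 40.4
gripper_width: 0.021
grasp_force: 40.4
pos [ 433.1 -175.4   88.4] psi 95.7 | wz total -0.0 units | shift total x,y,z units [ 0.06 -0.02  3.82] | t 25.4 w 21.0 F [ 0.1  0.4 -0.5] grip 40.4 tilt z [ 0.     0.001 -1.   ]
```

View pics/g2.png

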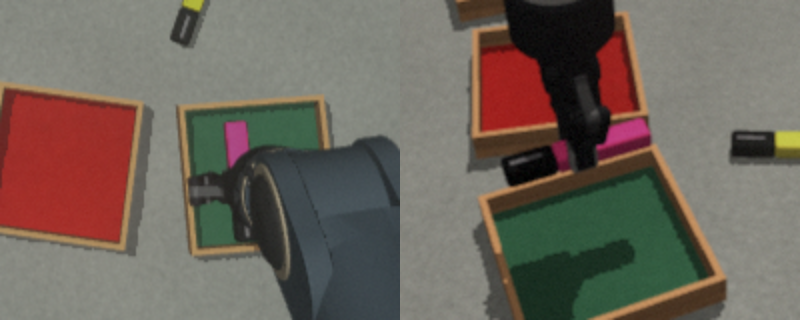

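Pink hangs level over the green tray (pink end at (236,130)) and is aligned with its sides.

```bash
python3 -m inch '[{"x":0.06,"y":0,"z":0.8,"wx":0,"wy":0,"wz":0},{"x":0,"y":0,"z":0.9,"wx":0,"wy":0,"wz":0},{"x":0,"y":0,"z":0.8,"wx":0,"wy":0,"wz":0},{"x":0,"y":0,"z":0.6,"wx":0,"wy":0,"wz":0},{"x":0,"y":0,"z":0.4,"wx":0,"wy":0,"wz":0},{"x":0,"y":0,"z":0.33,"wx":0,"wy":0,"wz":0},{"x":0,"y":0,"z":0,"wx":0,"wy":0,"wz":0},{"x":0,"y":0,"z":0,"wx":0,"wy":0,"wz":0},{"x":0,"y":0,"z":0,"wx":0,"wy":0,"wz":0}]' | head -4
python3 -m inch '[{"x":0,"y":0,"z":0,"wx":0,"wy":0,"wz":0},{"x":0,"y":0,"z":0,"wx":0,"wy":0,"wz":0},{"x":0,"y":0,"z":0,"wx":0,"wy":0,"wz":0},{"x":0,"y":0,"z":0,"wx":0,"wy":0,"wz":0},{"x":0,"y":0,"z":-0.3,"wx":0,"wy":0,"wz":0},{"x":0,"y":0,"z":-0.6,"wx":0,"wy":0,"wz":0},{"x":0,"y":0,"z":-1,"wx":0,"wy":0,"wz":0},{"x":0,"y":0,"z":-1,"wx":0,"wy":0,"wz":0},{"x":0,"y":0,"z":-1,"wx":0,"wy":0,"wz":0}]' -0.2
python3 go.py 635 -140 90 71.1
```

```text
t: 26.3
tool_pos: [0.4323, -0.1759, 0.0124]
eef_rot: [[-0.995, -0.099, 0.001], [-0.099, 0.995, -0.0], [-0.001, -0.0, -1.0]]
force: [0.5, 0.2, 0.5]
t: 27.05
tool_pos: [0.4316, -0.1758, 0.091]
eef_rot: [[-0.995, -0.099, -0.0], [-0.099, 0.995, 0.0], [0.0, 0.0, -1.0]]
force: [0.6, 0.9, -0.2]
gripper_width: 0.0336
grasp_force: 0.0
pos [ 431.6 -175.8   91. ] psi 95.7 | wz total 4.92 units | shift total x,y,z units [-9.04  4.99  0.05] | t 27.1 w 33.6 F [ 0.6  0.9 -0.2] grip 0.0 tilt z [-0.  0. -1.]
```

```bash
python3 -m inch '[{"x":0,"y":0,"z":0,"wx":0,"wy":0,"wz":0.98},{"x":0,"y":0,"z":0,"wx":0,"wy":0,"wz":0.98},{"x":0,"y":0,"z":0,"wx":0,"wy":0,"wz":0.98},{"x":0,"y":0,"z":0,"wx":0,"wy":0,"wz":0.98},{"x":0,"y":0,"z":0,"wx":0,"wy":0,"wz":0.98},{"x":-1,"y":0.55,"z":0,"wx":0,"wy":0,"wz":0},{"x":-1,"y":0.55,"z":0,"wx":0,"wy":0,"wz":0},{"x":-1,"y":0.55,"z":0,"wx":0,"wy":0,"wz":0},{"x":-1,"y":0.55,"z":0,"wx":0,"wy":0,"wz":0},{"x":-1,"y":0.55,"z":0,"wx":0,"wy":0,"wz":0},{"x":-1,"y":0.55,"z":0,"wx":0,"wy":0,"wz":0},{"x":-1,"y":0.55,"z":0,"wx":0,"wy":0,"wz":0}]' 0.15 >/dev/null
python3 -m inch '[{"x":-1,"y":0.55,"z":0,"wx":0,"wy":0,"wz":0},{"x":-1,"y":0.55,"z":0.5,"wx":0,"wy":0,"wz":0},{"x":0,"y":0,"z":0.8,"wx":0,"wy":0,"wz":0},{"x":0,"y":0,"z":0.8,"wx":0,"wy":0,"wz":0},{"x":0,"y":0,"z":0,"wx":0,"wy":0,"wz":0},{"x":0,"y":0,"z":0,"wx":0,"wy":0,"wz":0},{"x":0,"y":0,"z":0,"wx":0,"wy":0,"wz":0},{"x":0,"y":0,"z":0,"wx":0,"wy":0,"wz":0}]' >/dev/null
python3 go.py 635 -140 3 71.1
```

```text
pos [ 634.7 -140.6   49.4] psi 71.2 | wz total 0.01 units | shift total x,y,z units [-0.    0.03  2.32] | t 28.7 w 49.3 F [ 0.4 -0.1 -0.4] grip 0.0 tilt z [ 0.002 -0.    -1.   ]
```

```bash
python3 -m inch '[{"x":0,"y":0,"z":0.6,"wx":0,"wy":0,"wz":0},{"x":0,"y":0,"z":0.6,"wx":0,"wy":0,"wz":0},{"x":0,"y":0,"z":0.6,"wx":0,"wy":0,"wz":0},{"x":0,"y":0,"z":0.5,"wx":0,"wy":0,"wz":0},{"x":0,"y":0,"z":0,"wx":0,"wy":0,"wz":0},{"x":0,"y":0,"z":0,"wx":0,"wy":0,"wz":0},{"x":0,"y":0,"z":0,"wx":0,"wy":0,"wz":0},{"x":0,"y":0,"z":0,"wx":0,"wy":0,"wz":0}]' | head -2
python3 -m inch '[{"x":0,"y":0,"z":0,"wx":0,"wy":0,"wz":0},{"x":0,"y":0,"z":0,"wx":0,"wy":0,"wz":0},{"x":0,"y":0,"z":0,"wx":0,"wy":0,"wz":0},{"x":0,"y":0,"z":0,"wx":0,"wy":0,"wz":0},{"x":0,"y":0,"z":0,"wx":0,"wy":0,"wz":0},{"x":0,"y":0,"z":0,"wx":0,"wy":0,"wz":0},{"x":0,"y":0,"z":0,"wx":0,"wy":0,"wz":0},{"x":0,"y":0,"z":0,"wx":0,"wy":0,"wz":0}]' -1 40
python3 -m inch '[{"x":0,"y":0,"z":-0.5,"wx":0,"wy":0,"wz":0},{"x":0,"y":0,"z":-0.6,"wx":0,"wy":0,"wz":0},{"x":0,"y":0,"z":-0.8,"wx":0,"wy":0,"wz":0},{"x":0,"y":0,"z":-1,"wx":0,"wy":0,"wz":0},{"x":0,"y":0,"z":-0.8,"wx":0,"wy":0,"wz":0},{"x":0,"y":0,"z":-0.6,"wx":0,"wy":0,"wz":0},{"x":0,"y":0,"z":0,"wx":0,"wy":0,"wz":-0.98},{"x":0,"y":0,"z":0,"wx":0,"wy":0,"wz":-0.98},{"x":0,"y":0,"z":0,"wx":0,"wy":0,"wz":-0.98},{"x":0,"y":0,"z":0,"wx":0,"wy":0,"wz":-0.98},{"x":0,"y":0,"z":0,"wx":0,"wy":0,"wz":-0.98},{"x":0,"y":0,"z":0,"wx":0,"wy":0,"wz":0}]' | tail -2
python3 go.py 438 -241 90 95.7
python3 - <<'E'
from h import *
a=shot("top");A=blob(a,"pink",(395,285),40);print("pink",[np.round(v,1) for v in rect(a,A[1],.024)] if A else None)
cv2.imwrite("pics/g3.png",cv2.resize(a["image"][150:350,280:500,::-1],(660,600)))
E
```

```text
t: 29.38
tool_pos: [0.6346, -0.1403, 0.0024]
t: 30.05
tool_pos: [0.6347, -0.1404, 0.0026]
eef_rot: [[-0.947, 0.323, 0.001], [0.323, 0.947, -0.0], [-0.001, 0.0, -1.0]]
force: [-0.1, -0.5, 6.7]
gripper_width: 0.0207
grasp_force: 40.7
gripper_width: 0.021
grasp_force: 39.9
pos [ 634.1 -140.6   88.6] psi 95.7 | wz total 0.01 units | shift total x,y,z units [10.25 -4.02 -0.07] | t 31.1 w 21.0 F [ 0.8 -0.8  0.5] grip 39.9 tilt z [ 0.  0. -1.]
pink [array([ 451.9, -171.9]), np.float64(78.2), np.float64(22.3), np.float64(5.7)]
```

View pics/g3.png

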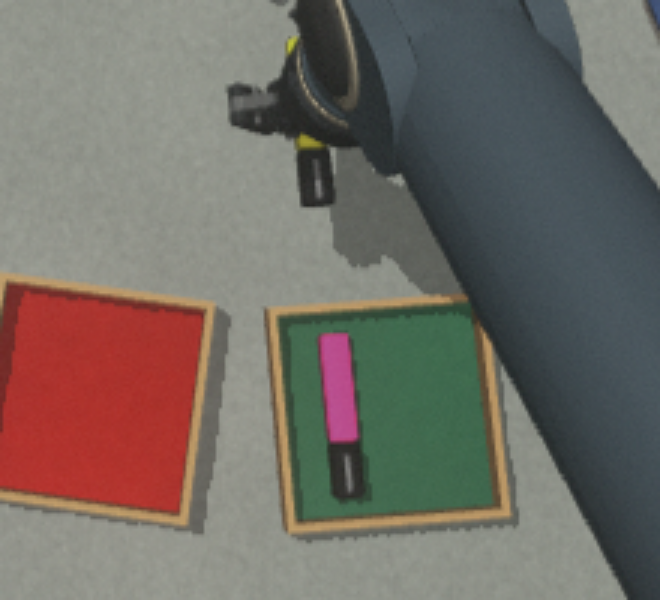

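Pink lies well in the green tray (body (338,388), cap (347,470)), and yellow is held. I'll place yellow at the right side.

```bash
python3 -m inch '[{"x":0.93,"y":-0.36,"z":0,"wx":0,"wy":0,"wz":0},{"x":0.93,"y":-0.36,"z":0,"wx":0,"wy":0,"wz":0},{"x":0.93,"y":-0.36,"z":0,"wx":0,"wy":0,"wz":0},{"x":0.93,"y":-0.36,"z":0,"wx":0,"wy":0,"wz":0},{"x":0.93,"y":-0.36,"z":0,"wx":0,"wy":0,"wz":0},{"x":0.93,"y":-0.36,"z":0,"wx":0,"wy":0,"wz":0},{"x":0.93,"y":-0.36,"z":0,"wx":0,"wy":0,"wz":0},{"x":0.93,"y":-0.36,"z":0,"wx":0,"wy":0,"wz":0},{"x":0.93,"y":-0.36,"z":0,"wx":0,"wy":0,"wz":0},{"x":0.93,"y":-0.36,"z":0,"wx":0,"wy":0,"wz":0},{"x":0.93,"y":-0.36,"z":0,"wx":0,"wy":0,"wz":0},{"x":0,"y":0,"z":0,"wx":0,"wy":0,"wz":0}]' | tail -2
python3 -m inch '[{"x":0,"y":0,"z":0,"wx":0,"wy":0,"wz":0},{"x":0,"y":0,"z":0,"wx":0,"wy":0,"wz":0},{"x":0,"y":0,"z":0,"wx":0,"wy":0,"wz":0}]' | tail -2
python3 go.py 438 -241 11.5 95.7
```

```text
gripper_width: 0.0211
grasp_force: 39.9
gripper_width: 0.021
grasp_force: 39.9
pos [ 439.5 -238.9   88.4] psi 95.7 | wz total 0.0 units | shift total x,y,z units [ 0.09 -0.1   3.84] | t 32.4 w 21.0 F [0.3 0.3 0.6] grip 39.9 tilt z [ 0.001 -0.    -1.   ]
```

```bash
python3 -m inch '[{"x":0.08,"y":-0.05,"z":0.8,"wx":0,"wy":0,"wz":0},{"x":0,"y":0,"z":0.9,"wx":0,"wy":0,"wz":0},{"x":0,"y":0,"z":0.8,"wx":0,"wy":0,"wz":0},{"x":0,"y":0,"z":0.6,"wx":0,"wy":0,"wz":0},{"x":0,"y":0,"z":0.4,"wx":0,"wy":0,"wz":0},{"x":0,"y":0,"z":0.33,"wx":0,"wy":0,"wz":0},{"x":0,"y":0,"z":0,"wx":0,"wy":0,"wz":0},{"x":0,"y":0,"z":0,"wx":0,"wy":0,"wz":0},{"x":0,"y":0,"z":0,"wx":0,"wy":0,"wz":0}]' | head -4
python3 -m inch '[{"x":0,"y":0,"z":0,"wx":0,"wy":0,"wz":0},{"x":0,"y":0,"z":0,"wx":0,"wy":0,"wz":0},{"x":0,"y":0,"z":0,"wx":0,"wy":0,"wz":0},{"x":0,"y":0,"z":0,"wx":0,"wy":0,"wz":0},{"x":0,"y":0,"z":-0.3,"wx":0,"wy":0,"wz":0},{"x":0,"y":0,"z":-0.6,"wx":0,"wy":0,"wz":0},{"x":0,"y":0,"z":-1,"wx":0,"wy":0,"wz":0},{"x":0,"y":0,"z":-1,"wx":0,"wy":0,"wz":0},{"x":0,"y":0,"z":-1,"wx":0,"wy":0,"wz":0},{"x":0,"y":0,"z":-1,"wx":0,"wy":0,"wz":0},{"x":0,"y":0,"z":-1,"wx":0,"wy":0,"wz":0}]' -0.2
python3 go.py 586 297 130 74.4
```

```text
t: 33.1
tool_pos: [0.4374, -0.2407, 0.0118]
eef_rot: [[-0.995, -0.099, 0.001], [-0.099, 0.995, -0.0], [-0.001, -0.001, -1.0]]
force: [0.1, -0.3, 0.2]
t: 34.02
tool_pos: [0.4369, -0.2404, 0.1313]
eef_rot: [[-0.995, -0.099, 0.001], [-0.099, 0.995, -0.0], [-0.001, -0.001, -1.0]]
force: [1.3, -0.6, -0.5]
gripper_width: 0.0341
grasp_force: 0.0
pos [ 436.9 -240.4  131.3] psi 95.7 | wz total 4.26 units | shift total x,y,z units [ 0.05 27.88  0.07] | t 34.0 w 34.1 F [ 1.3 -0.6 -0.5] grip 0.0 tilt z [ 0.001 -0.    -1.   ]
```

```bash
python3 -m inch '[{"x":0,"y":0,"z":0,"wx":0,"wy":0,"wz":0.85},{"x":0,"y":0,"z":0,"wx":0,"wy":0,"wz":0.85},{"x":0,"y":0,"z":0,"wx":0,"wy":0,"wz":0.85},{"x":0,"y":0,"z":0,"wx":0,"wy":0,"wz":0.85},{"x":0,"y":0,"z":0,"wx":0,"wy":0,"wz":0.85},{"x":0,"y":1,"z":0,"wx":0,"wy":0,"wz":0},{"x":0,"y":1,"z":0,"wx":0,"wy":0,"wz":0},{"x":0,"y":1,"z":0,"wx":0,"wy":0,"wz":0},{"x":0,"y":1,"z":0,"wx":0,"wy":0,"wz":0},{"x":0,"y":1,"z":0,"wx":0,"wy":0,"wz":0},{"x":0,"y":1,"z":0,"wx":0,"wy":0,"wz":0},{"x":0,"y":1,"z":0,"wx":0,"wy":0,"wz":0}]' 0.5 >/dev/null
python3 -m inch '[{"x":0,"y":1,"z":0,"wx":0,"wy":0,"wz":0},{"x":0,"y":1,"z":0,"wx":0,"wy":0,"wz":0},{"x":0,"y":1,"z":0,"wx":0,"wy":0,"wz":0},{"x":0,"y":1,"z":0,"wx":0,"wy":0,"wz":0},{"x":0,"y":1,"z":0,"wx":0,"wy":0,"wz":0},{"x":0,"y":1,"z":0,"wx":0,"wy":0,"wz":0},{"x":0,"y":1,"z":0,"wx":0,"wy":0,"wz":0},{"x":0,"y":1,"z":0,"wx":0,"wy":0,"wz":0},{"x":0,"y":1,"z":0,"wx":0,"wy":0,"wz":0},{"x":0,"y":1,"z":0,"wx":0,"wy":0,"wz":0},{"x":0,"y":1,"z":0,"wx":0,"wy":0,"wz":0},{"x":0,"y":1,"z":0,"wx":0,"wy":0,"wz":0}]' >/dev/null
python3 -m inch '[{"x":0,"y":1,"z":0,"wx":0,"wy":0,"wz":0},{"x":0,"y":1,"z":0,"wx":0,"wy":0,"wz":0},{"x":0,"y":1,"z":0,"wx":0,"wy":0,"wz":0},{"x":0,"y":1,"z":0,"wx":0,"wy":0,"wz":0},{"x":0,"y":1,"z":0,"wx":0,"wy":0,"wz":0},{"x":0,"y":1,"z":0,"wx":0,"wy":0,"wz":0},{"x":0,"y":1,"z":0,"wx":0,"wy":0,"wz":0},{"x":0,"y":1,"z":0,"wx":0,"wy":0,"wz":0},{"x":0,"y":0.8,"z":0,"wx":0,"wy":0,"wz":0},{"x":0,"y":0,"z":0,"wx":0,"wy":0,"wz":0},{"x":0,"y":0,"z":0,"wx":0,"wy":0,"wz":0},{"x":0,"y":0,"z":0,"wx":0,"wy":0,"wz":0}]' >/dev/null
python3 go.py 586 297 26 74.4
```

```text
pos [586.  293.9 129.7] psi 74.4 | wz total 0.0 units | shift total x,y,z units [0.04 0.15 5.18] | t 37.0 w 64.2 F [ 0.4 -0.6 -0.4] grip 0.0 tilt z [ 0.    -0.001 -1.   ]
```

```bash
python3 -m inch '[{"x":0.04,"y":0.15,"z":0,"wx":0,"wy":0,"wz":0},{"x":0,"y":0,"z":0.7,"wx":0,"wy":0,"wz":0},{"x":0,"y":0,"z":0.8,"wx":0,"wy":0,"wz":0},{"x":0,"y":0,"z":0.8,"wx":0,"wy":0,"wz":0},{"x":0,"y":0,"z":0.8,"wx":0,"wy":0,"wz":0},{"x":0,"y":0,"z":0.8,"wx":0,"wy":0,"wz":0},{"x":0,"y":0,"z":0.7,"wx":0,"wy":0,"wz":0},{"x":0,"y":0,"z":0.5,"wx":0,"wy":0,"wz":0},{"x":0,"y":0,"z":0,"wx":0,"wy":0,"wz":0},{"x":0,"y":0,"z":0,"wx":0,"wy":0,"wz":0},{"x":0,"y":0,"z":0,"wx":0,"wy":0,"wz":0},{"x":0,"y":0,"z":0,"wx":0,"wy":0,"wz":0}]' | head -4
python3 -m inch '[{"x":0,"y":0,"z":0,"wx":0,"wy":0,"wz":0},{"x":0,"y":0,"z":0,"wx":0,"wy":0,"wz":0},{"x":0,"y":0,"z":0,"wx":0,"wy":0,"wz":0},{"x":0,"y":0,"z":0,"wx":0,"wy":0,"wz":0},{"x":0,"y":0,"z":0,"wx":0,"wy":0,"wz":0},{"x":0,"y":0,"z":0,"wx":0,"wy":0,"wz":0},{"x":0,"y":0,"z":0,"wx":0,"wy":0,"wz":0},{"x":0,"y":0,"z":0,"wx":0,"wy":0,"wz":0},{"x":0,"y":0,"z":0,"wx":0,"wy":0,"wz":0},{"x":0,"y":0,"z":0,"wx":0,"wy":0,"wz":0}]' -1 40
python3 -m inch '[{"x":0,"y":0,"z":-0.4,"wx":0,"wy":0,"wz":0},{"x":0,"y":0,"z":-0.6,"wx":0,"wy":0,"wz":0},{"x":0,"y":0,"z":-0.8,"wx":0,"wy":0,"wz":0},{"x":0,"y":0,"z":-0.8,"wx":0,"wy":0,"wz":0},{"x":0,"y":0,"z":-0.6,"wx":0,"wy":0,"wz":0},{"x":0,"y":0,"z":-0.4,"wx":0,"wy":0,"wz":0},{"x":0,"y":0,"z":0,"wx":0,"wy":0,"wz":0},{"x":0,"y":0,"z":0,"wx":0,"wy":0,"wz":0}]'
python3 go.py 452 7 98 74.4
python3 - <<'E'
from h import *
a,b=shot("top"),shot("side")
cv2.imwrite("pics/g4.png",np.hstack([cv2.resize(c["image"][v-60:v+60,u-60:u+60,::-1],None,fx=3,fy=3) for c,u,v in((a,185,200),(b,275,115))]))
E
```

```text
t: 38.02
tool_pos: [0.5867, 0.2987, 0.0284]
eef_rot: [[-0.963, 0.268, 0.002], [0.268, 0.963, 0.001], [-0.001, 0.001, -1.0]]
force: [0.2, 0.5, 0.5]
t: 38.85
tool_pos: [0.5861, 0.298, 0.0273]
eef_rot: [[-0.963, 0.268, -0.0], [0.268, 0.963, -0.0], [-0.0, -0.0, -1.0]]
force: [0.4, -0.7, 0.5]
gripper_width: 0.0231
grasp_force: 39.3
t: 39.52
tool_pos: [0.5863, 0.2981, 0.1]
eef_rot: [[-0.963, 0.269, 0.001], [0.269, 0.963, 0.0], [-0.001, 0.0, -1.0]]
force: [0.4, 0.1, -1.3]
gripper_width: 0.0228
grasp_force: 39.3
pos [586.3 298.1 100. ] psi 74.4 | wz total 0.0 units | shift total x,y,z units [  2.55 -15.82   0.1 ] | t 39.5 w 22.8 F [ 0.4  0.1 -1.3] grip 39.3 tilt z [ 0.001  0.    -1.   ]
```

View pics/g4.png

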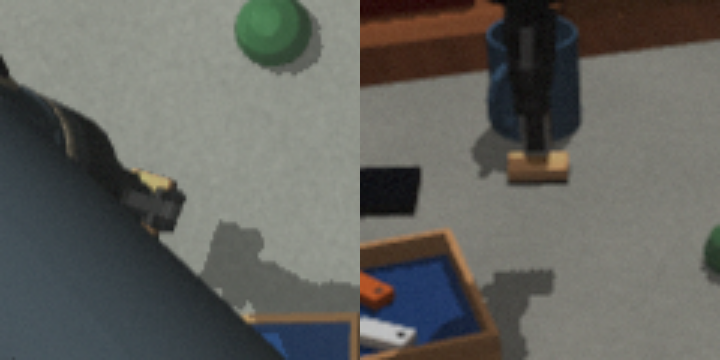

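The stamp is held upright (foot level at (537,167)). Now to the red tray.

```bash
python3 -m inch '[{"x":0.16,"y":-0.8,"z":0,"wx":0,"wy":0,"wz":0},{"x":0.16,"y":-1,"z":0,"wx":0,"wy":0,"wz":0},{"x":0.16,"y":-1,"z":0,"wx":0,"wy":0,"wz":0},{"x":0.16,"y":-1,"z":0,"wx":0,"wy":0,"wz":0},{"x":0.16,"y":-1,"z":0,"wx":0,"wy":0,"wz":0},{"x":0.16,"y":-1,"z":0,"wx":0,"wy":0,"wz":0},{"x":0.16,"y":-1,"z":0,"wx":0,"wy":0,"wz":0},{"x":0.16,"y":-1,"z":0,"wx":0,"wy":0,"wz":0},{"x":0.16,"y":-1,"z":0,"wx":0,"wy":0,"wz":0},{"x":0.16,"y":-1,"z":0,"wx":0,"wy":0,"wz":0},{"x":0.16,"y":-1,"z":0,"wx":0,"wy":0,"wz":0},{"x":0.16,"y":-1,"z":0,"wx":0,"wy":0,"wz":0}]' | tail -2
python3 -m inch '[{"x":0.16,"y":-1,"z":0,"wx":0,"wy":0,"wz":0},{"x":0.16,"y":-1,"z":0,"wx":0,"wy":0,"wz":0},{"x":0.16,"y":-1,"z":0,"wx":0,"wy":0,"wz":0},{"x":0.1,"y":-0.7,"z":0,"wx":0,"wy":0,"wz":0},{"x":0.05,"y":-0.3,"z":0,"wx":0,"wy":0,"wz":0},{"x":0,"y":0,"z":0,"wx":0,"wy":0,"wz":0},{"x":0,"y":0,"z":0,"wx":0,"wy":0,"wz":0},{"x":0,"y":0,"z":0,"wx":0,"wy":0,"wz":0}]' | tail -2
python3 go.py 452 7 36 74.4
```

```text
gripper_width: 0.0232
grasp_force: 39.4
gripper_width: 0.0227
grasp_force: 39.4
pos [452.7   8.5  99.4] psi 74.5 | wz total 0.02 units | shift total x,y,z units [ 0.01 -0.08  3.17] | t 41.3 w 22.7 F [-0.2 -0.5 -1. ] grip 39.4 tilt z [ 0.001  0.001 -1.   ]
```

```bash
python3 -m inch '[{"x":0,"y":0,"z":0.6,"wx":0,"wy":0,"wz":0},{"x":0,"y":0,"z":0.7,"wx":0,"wy":0,"wz":0},{"x":0,"y":0,"z":0.7,"wx":0,"wy":0,"wz":0},{"x":0,"y":0,"z":0.5,"wx":0,"wy":0,"wz":0},{"x":0,"y":0,"z":0.4,"wx":0,"wy":0,"wz":0},{"x":0,"y":0,"z":0.25,"wx":0,"wy":0,"wz":0},{"x":0,"y":0,"z":0,"wx":0,"wy":0,"wz":0},{"x":0,"y":0,"z":0,"wx":0,"wy":0,"wz":0},{"x":0,"y":0,"z":0,"wx":0,"wy":0,"wz":0},{"x":0,"y":0,"z":0,"wx":0,"wy":0,"wz":0}]'
python3 go.py 452 7 35.7 74.4
```

```text
t: 42.12
tool_pos: [0.4525, 0.0074, 0.0367]
eef_rot: [[-0.963, 0.268, 0.001], [0.268, 0.963, -0.0], [-0.001, 0.0, -1.0]]
force: [0.3, -0.4, -0.4]
gripper_width: 0.0229
grasp_force: 39.6
pos [452.5   7.4  36.7] psi 74.4 | wz total 0.01 units | shift total x,y,z units [ 0.02 -0.02  0.05] | t 42.1 w 22.9 F [ 0.3 -0.4 -0.4] grip 39.6 tilt z [ 0.001 -0.    -1.   ]
```

```bash
python3 -m inch '[{"x":0,"y":0,"z":0.06,"wx":0,"wy":0,"wz":0},{"x":0,"y":0,"z":0,"wx":0,"wy":0,"wz":0},{"x":0,"y":0,"z":0,"wx":0,"wy":0,"wz":0}]' | sed -n 4p
python3 -m inch '[{"x":0,"y":0,"z":0,"wx":0,"wy":0,"wz":0},{"x":0,"y":0,"z":0,"wx":0,"wy":0,"wz":0},{"x":0,"y":0,"z":0,"wx":0,"wy":0,"wz":0},{"x":0,"y":0,"z":0,"wx":0,"wy":0,"wz":0},{"x":0,"y":0,"z":0,"wx":0,"wy":0,"wz":0},{"x":0,"y":0,"z":-0.4,"wx":0,"wy":0,"wz":0},{"x":0,"y":0,"z":-0.8,"wx":0,"wy":0,"wz":0},{"x":0,"y":0,"z":-1,"wx":0,"wy":0,"wz":0},{"x":0,"y":0,"z":-1,"wx":0,"wy":0,"wz":0},{"x":0,"y":0,"z":-1,"wx":0,"wy":0,"wz":0},{"x":0,"y":0,"z":-1,"wx":0,"wy":0,"wz":0},{"x":0,"y":0,"z":-1,"wx":0,"wy":0,"wz":0}]' 0.3
python3 -m inch '[{"x":-1,"y":0,"z":0,"wx":0,"wy":0,"wz":0},{"x":-1,"y":0,"z":0,"wx":0,"wy":0,"wz":0},{"x":-1,"y":0,"z":0,"wx":0,"wy":0,"wz":0},{"x":-1,"y":-1,"z":0,"wx":0,"wy":0,"wz":0},{"x":-1,"y":-1,"z":0,"wx":0,"wy":0,"wz":0},{"x":-1,"y":-1,"z":0,"wx":0,"wy":0,"wz":0},{"x":-1,"y":-1,"z":0,"wx":0,"wy":0,"wz":0},{"x":0,"y":0,"z":0,"wx":0,"wy":0,"wz":0},{"x":0,"y":0,"z":0,"wx":0,"wy":0,"wz":0},{"x":0,"y":0,"z":0,"wx":0,"wy":0,"wz":0}]' | head -2
python3 - <<'E'
from h import *
a,b=shot("top"),shot("side")
cv2.imwrite("pics/f.png",np.vstack([cv2.resize(a["image"][120:350,150:500,::-1],(500,329)),cv2.resize(b["image"][90:370,140:480,::-1],(328,270))[:, :].copy() if 0 else cv2.copyMakeBorder(cv2.resize(b["image"][120:360,160:470,::-1],(349,270)),0,0,0,151,0)]))
E
```

```text
force: [-0.4, -0.4, -0.9]
t: 43.37
tool_pos: [0.4519, 0.0076, 0.1606]
eef_rot: [[-0.963, 0.268, 0.0], [0.268, 0.963, -0.0], [-0.0, -0.0, -1.0]]
force: [-0.0, -0.3, -0.2]
gripper_width: 0.0556
grasp_force: 0.0
t: 44.2
tool_pos: [0.5651, -0.1064, 0.1594]
```

View pics/f.png

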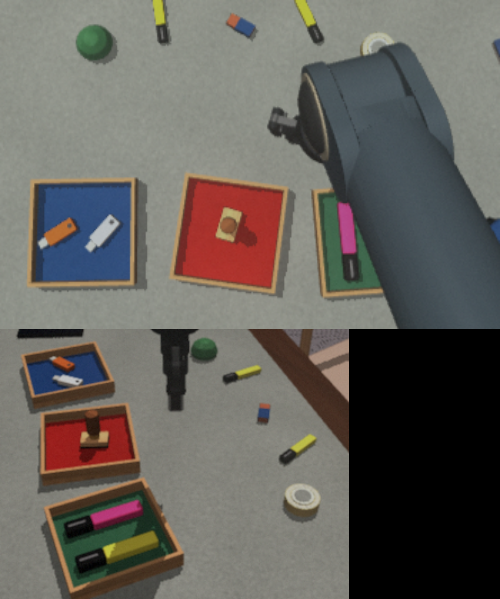

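All five are placed: both sticks flat in blue ((57,234), (103,232)), the stamp upright in red (229,225), and both highlighters side by side in green (side view (103,517), (118,550)). The paperweight and tape have not moved.

```bash
python3 -c "
from cell import env
print(env.finish_job())"
```

```text
the job is handed in; nothing more can be done
None
```

I handed the job in at about 44 s: the last pictures show the highlighters flat in the green tray, the sticks flat in the blue, the stamp upright in the red, and the paperweight and tape in place; the hand-in returned no verdict.

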